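# Flip the round station marker to its tick face

### The job

The dessert at the round marker's station is ready: with the fingertips, push the round paddle up and right over its hinge, away from you, until it lies fully down on its far stop with the tick face up, then let go of it. Only push it, gently: do not pinch it, and do not lift the marker or shove it about the table. Leave the square marker, its paddle and everything else on the table as they are.

Things in the scene. Friction and masses are not known exactly. Their poses are not given: they have to be found in the camera images.
- round_stand: Round marker's stand, loose, about 1.1 kg. Steel base 110 (x) x 120 (y) x 12 mm; two posts at y = -50 and +50 mm (8 x 16 mm, 96 mm high) carry a hinge pin along y, 85 mm up. T-arms and two cross bars (x = -26, +26 mm; top 81 mm high, none beyond 31 mm) are the paddle's stops. Origin: centre of the underside, z up; -x faces the robot within 0.35 rad, +x points away.
- round_flag (a joint): Round paddle's angle, rad. 0: level towards the robot (stand's -x), ring face up; 1.57: straight up; 3.14: level on the far side (+x), tick face up. Both ends are rigid stops. Starts at 0 to 0.3. Stiff hinge without spring: 0.045 N m, about 1 N at the free edge moves it, and it stays at whatever angle it is left.
- round_pivot (a point): Middle of the round marker's hinge pin, 85 mm above the table; axes as the stand's (pin along y). Under the paddle it is free down to the base (12 mm high, to 55 mm from the pin) and, beyond, to the table.
- round_edge (a point): Rim point of the ROUND paddle farthest from the pin (83 mm), mid-thickness. The paddle is a white plastic disc 76 mm across, 6 mm thick, 50 g, its centre 45 mm from the pin, on a 30 mm wide neck; raised grey ring on one face, raised grey tick on the other (1 mm, look only). Turns with the paddle: +x points to the pin, z out of the ring face.
- square_stand: Square marker's stand, just like the round marker's, same axes; it carries the SQUARE paddle (white, 70 mm long, 72 mm wide, 6 mm thick, same ring and tick). To be left alone.
- square_flag (a joint): Angle of the square paddle, same meaning and stiffness as round_flag. Starts at 0 to 0.3 and is to stay as it is.
- square_edge (a point): Middle of the square paddle's free edge, mid-thickness, 83 mm from its pin.
- dessert_cup: Bystander: clear tapered dessert cup with cream and berries, 62 mm across the rim, 55 mm high, standing between the two markers. Origin: centre of its underside.
- bowl: Bystander: pink bowl, 120 mm across, 55 mm high, beyond the markers. Origin: centre of its underside.
- flask: Bystander: sage-green drinking flask, 64 mm across, 210 mm high, at the left. Origin: centre of its underside.
- spoon: Bystander: mint-green spoon 170 mm long lying on the table at the right, along its x axis. Origin: under its middle.
There are look-alikes about, which are no part of the job. What is shaped like the round_stand but purple is not meant.

How it is judged:
On the way:
1. the round paddle is pushed up to about upright or beyond, by the fingers (value of joint round_flag above 1.2 rad and contact force between the fingers and round_stand above 0.1 N).
At the end, for the whole second after the job is handed in: The round paddle lies on its far stop, tick face up (joint above 3.04 of 3.14 rad); its stand is at rest, level (0.05 rad) and within 40 mm of where it stood; the square paddle's edge is within 25 mm and its stand within 20 mm of their start, and the cup, bowl, flask and spoon within 30 mm (value of joint round_flag above 3.04 rad and distance of round_stand from where it was at the start of the episode below 0.04 m and angle between round_stand's own z axis and vertical below 0.05 rad and linear speed of round_stand below 0.02 m/s and distance of square_edge from where it was at the start of the episode below 0.025 m and distance of square_stand from where it was at the start of the episode below 0.02 m and distance of each of dessert_cup, bowl, flask, spoon from where it was at the start of the episode below 0.03 m); the robot touches nothing.
It fails at once if the dessert cup, bowl, flask or spoon is knocked, lifted or moved more than 30 mm (distance of any of dessert_cup, bowl, flask, spoon from where it was at the start of the episode above 0.03 m).
It fails at once if the square marker's stand is shifted more than 20 mm, or its paddle's edge moved more than 25 mm (distance of square_stand from where it was at the start of the episode above 0.02 m or distance of square_edge from where it was at the start of the episode above 0.025 m).
It fails at once if the round marker is lifted more than 10 mm or tipped more than 0.15 rad (height (world z) of round_stand above 0.01 m or angle between round_stand's own z axis and vertical above 0.15 rad).
It fails at once if the round marker is shoved more than 40 mm (distance of round_stand from where it was at the start of the episode above 0.04 m).
It fails at once if the fingers pinch or press the round marker with more than 35 N (contact force between the fingers and round_stand above 35 N).
It also fails if it takes over 45 s, if anything falls off the work surface, if the arm or the gripper's body presses on something with over 40 N, if the wrist force passes 120 N, or if a joint passes its speed limit or range.

### The arm

A 7-joint arm with a two-finger parallel gripper is mounted at the origin on the work surface. World frame = base frame: x ahead of the robot, y to its left, z up, the work surface at z = 0. Lengths are in m, angles in rad, forces in N, time in s.
With the tool pointing down it reaches from about 0.425 to 0.925 m from the base axis. Payload 6.8 kg.
Tool frame: the origin (TCP) lies midway between the tips of the shut fingers; the grasp point (between the pads) lies 19 mm behind it (grip_point_offset is the z of the grasp point in the tool frame, in m); z points along the fingers, y is the line along which they close (so a half turn about z gives the same grasp; the last joint's range is limited). The gripper opens to 85 mm and grips with 20 to 120 N. Pads are 22 mm wide; open, the fingers measure 114 mm over their backs; the gripper's body (76 mm by 85 mm) begins 54 mm behind the grasp point. The pads swing forward as they close: fully open they stand 13 mm farther back than shut.
Start: joints at [1.191, 0.477, 0.022, 1.555, -0.011, 1.109, -0.083], TCP at [0.181, -0.65, 0.194] pointing down, gripper open.
Joint ranges: [-2.96, 2.96], [-0.34, 2.1], [-1.41, 1.46], [0.24, 2.44], [-1.37, 4.51], [0.17, 1.92], [-2.96, 2.96]. Speed limits (rad/s): [2.39, 2.39, 3.14, 3.14, 3.14, 3.14, 3.14].

### API

Orientations are given as a rotation vector (axis times angle).
In Python, from bench import get_obs, grab_frame, calibration, hand_in, grip_point_offset gives the robot as it stands.
- The arm moves only by the shell command python3 -m pendant 'ROWS' [OPENING] [FORCE]. ROWS is a JSON object of lists of equal length, an entry for each row: "translation": the shift along the world's x, y, z in units of 25 mm (1.0 is 25 mm), a list of three; "delta_rot": the turn, a rotation vector about the world's x, y, z in units of 5 degrees (1.0 is 5 degrees), a list of three. In form: {"translation": [[dx, dy, dz], ...], "delta_rot": [[rx, ry, rz], ...]}. A call has 1 to 12 rows; each row is the pose to reach, as a shift and turn from the pose commanded when the call began; what a row does not reach only later rows make up. A row lasts 1/8 s, in which the tool goes at most 62.5 mm and 10.7 degrees, less where a joint would pass 70% of its speed; a pose out of reach is approached as far as the arm can. A call with a gripper value outside its range is refused whole. OPENING is the opening, from 0 (shut) to 1 (fully open), set as the call begins (- or left out, the last holds). The fingers move at their own pace and stop on an object; FORCE is the grip in N (left out, the last holds). Time passes only in rows, so rows that repeat a pose let the fingers close. It gives the time, the measured TCP pose, the force, the opening and the grip force at its end, in the units of the state.
- get_obs(): the state, without advancing time (a new reading comes with each control period).
- grab_frame(name): name is "scene" or "side" or "wrist"; returns (picture, depth): 420x560x3 uint8, red, green, blue; 420x560 float32, m along the optical axis (not along the pixel's ray), 0 where there is no reading.
- calibration(name): a dict with "K" (3x3 intrinsics, pixels), "rvec" (rotation vector, rad) and "tvec" (3), from world to camera coordinates, as OpenCV has them. Camera axes: x right, y down, z forward; pixel columns grow to the right and rows downward; lengths in m; the calibration is good to about 2 mm. A picture is of the moment at which its call begins: read the wrist's pose just before it. calibration takes no time and is no camera call; for the wrist camera it gives the pose at the moment of the call.
- hand_in(): hands the job in; it is judged then, once.
The state is a dict: "clock": time; "joints": joint angles; "qvel": joint speeds; "tau": joint torques, N m; "tcp_pos": TCP position; "orientation": TCP orientation; "contact_force": force on the tool from outside, world axes, zero at the start; "moment": the same for the moment, N m; "grip_width": finger opening in m; "gripper_force": force on a finger pad.
Only numpy, scipy, OpenCV 4.12 (cv2) and the standard library are available. Lean on these libraries where they do the work, as an engineer would, in place of code of your own. Each camera call takes 0.05 s, during which the arm holds its last target. There are 200 camera calls.

## Working session

There is one attempt and no reset: what is moved stays moved. The work goes in short steps, Python scripts to look and compute and a shell command to move; the robot and the scene stay as the last step left them, time stands still between calls to the robot, and variables do not carry over. Pictures are saved under pics/ and viewed, at most 10 in all, crops included, and the job is handed in when it is done.

```bash
mkdir -p pics
cat > h.py <<'E'
import numpy as np, cv2
from bench import *
def grab(n):
    c=calibration(n); im,d=grab_frame(n); return im,d,c
def cloud(d,c):
    K=np.array(c["K"]);R,_=cv2.Rodrigues(np.array(c["rvec"],float));t=np.array(c["tvec"]).ravel()
    v,u=np.mgrid[:d.shape[0],:d.shape[1]]
    P=np.stack([(u-K[0,2])/K[0,0]*d,(v-K[1,2])/K[1,1]*d,d],-1)
    return (P-t)@R
E
python3 - <<'E'
from h import *
a,da,c=grab("scene");b,db,c2=grab("side")
np.savez("s.npz",a=a,da=da,b=b,db=db,Pa=cloud(da,c),Pb=cloud(db,c2))
cv2.imwrite("pics/scene.png",a[...,::-1]);cv2.imwrite("pics/side.png",b[...,::-1])
o=get_obs();print(o["clock"],o["tcp_pos"],o["orientation"],grip_point_offset)
E
```

```text
0.1 [ 0.18105167 -0.64966179  0.19341524] [-3.11103104e+00 -4.25422055e-01  5.43395351e-04] -0.0187
```

View pics/scene.png

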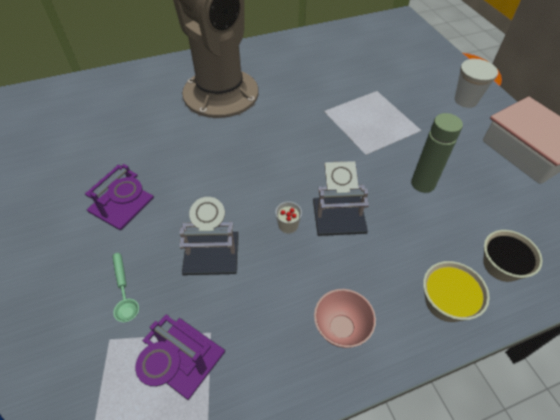

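View pics/side.png

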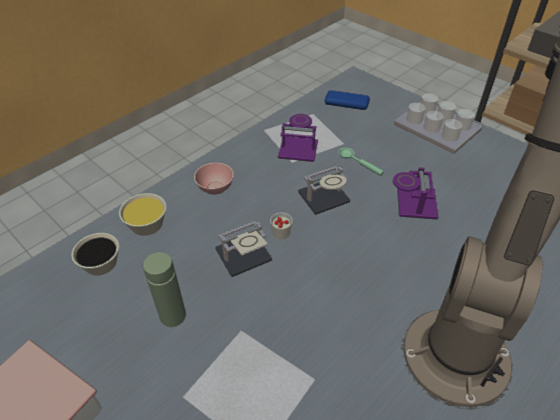

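The scene view shows four markers. The white round paddle is at scene (207,213) and side (333,181), on a dark base with grey posts. The white square one is at scene (342,177), and the two purple look-alikes are at (120,195) and (180,355). The white disc on the dark base fits the description; I'll measure it and confirm in a crop.

Run:
```python
from h import *
s=np.load("s.npz")
def show(n,im,P,box):
    x0,y0,x1,y1=box
    hsv=cv2.cvtColor(im,cv2.COLOR_RGB2HSV); m=np.zeros(im.shape[:2],bool); m[y0:y1,x0:x1]=1
    v=P[...,2]; L=im.min(-1).astype(int)
    w=m&(L>165)&(v>.05)&(v<.16)
    q=P[w]; c=q.mean(0); U,S,V=np.linalg.svd(q-c,full_matrices=False)
    nrm=V[2]*np.sign(V[2][2]); print(n,"white n",w.sum(),"mean",c.round(4),"normal",nrm.round(3),"min",q.min(0).round(3),"max",q.max(0).round(3),"rms",S[2]/len(q)**.5)
    b=m&(im.max(-1)<75)&(abs(v-.012)<.006)
    r=cv2.minAreaRect(P[b][:,:2].astype(np.float32)*1000); print("  base",b.sum(),r,P[b][:,2].mean())
    h=m&(v>.085)&(v<.115)&~w
    print("  posts top",h.sum(),P[h].min(0).round(3),P[h].max(0).round(3))
    for sgn in (0,1):
        y=P[h][:,1]; k=(y>y.mean())==sgn; print("    ",np.median(P[h][k],0).round(4))
show("scene R",s["a"],s["Pa"],(170,185,250,280))
show("side R",s["b"],s["Pb"],(290,160,360,215))
show("scene S",s["a"],s["Pa"],(305,150,380,240))
for n,bx in dict(cup=(272,200,305,235),flask=(410,110,465,195),spoon=(105,250,145,325),purp=(80,160,160,230)).items():
    x0,y0,x1,y1=bx; q=s["Pa"][y0:y1,x0:x1].reshape(-1,3); q=q[q[:,2]>.02 if n!="spoon" else q[:,2]>.006]; print(n,np.percentile(q,2,axis=0).round(3),np.percentile(q,98,axis=0).round(3))
cv2.imwrite("pics/crop.png",np.hstack([cv2.resize(s["a"][180:285,165:255],(360,420),interpolation=2),cv2.resize(s["b"][150:220,285:365],(400,420),interpolation=2)])[...,::-1])
```

```text
scene R white n 566 mean [ 0.5182 -0.1719  0.1008] normal [ 0.265 -0.094  0.96 ] min [ 0.482 -0.207  0.088] max [ 0.553 -0.136  0.113] rms 0.0014494919038048522
  base 1613 ((559.969482421875, -185.87466430664062), (116.77620697021484, 103.9140625), 70.49430847167969) 0.013110233974349843
  posts top 679 [ 0.479 -0.238  0.085] [ 0.594 -0.132  0.114]
     [ 0.5404 -0.1945  0.094 ]
     [ 0.5349 -0.1545  0.098 ]<stdin>:8: RuntimeWarning: Mean of empty slice.
  ret = um.true_divide(
Traceback (most recent call last):
IndexError: index 2 is out of bounds for axis 0 with size 0
```

Run:
```python
from h import *
s=np.load("s.npz")
for n,bx in dict(cup=(272,200,305,235),flask=(410,110,465,195),spoon=(105,250,145,325),purp=(80,160,160,230),square=(305,155,380,240)).items():
    x0,y0,x1,y1=bx; q=s["Pa"][y0:y1,x0:x1].reshape(-1,3); q=q[q[:,2]>(.02 if n!="spoon" else .006)]; print(n,np.percentile(q,2,axis=0).round(3),np.percentile(q,98,axis=0).round(3))
P=s["Pb"];im=s["b"];x0,y0,x1,y1=315,168,352,195
m=np.zeros(im.shape[:2],bool);m[y0:y1,x0:x1]=1
w=m&(P[...,2]>.085)&(im.min(-1)>130);q=P[w];c=q.mean(0);V=np.linalg.svd(q-c,full_matrices=False)[2];print("side R",w.sum(),c.round(4),V[2].round(3),np.median(im[w],0))
cv2.imwrite("pics/crop.png",np.hstack([cv2.resize(s["a"][180:285,165:255],(360,420),interpolation=2),cv2.resize(s["b"][150:220,285:365],(400,420),interpolation=2)])[...,::-1])
```

```text
cup [ 0.517 -0.02   0.023] [0.574 0.036 0.058]
flask [0.525 0.353 0.026] [0.579 0.405 0.213]
spoon [ 0.493 -0.405  0.006] [ 1.084 -0.223  0.828]
purp [ 0.296 -0.403  0.038] [ 0.412 -0.289  0.099]
square [0.489 0.078 0.032] [0.606 0.186 0.113]
side R 218 [ 0.5142 -0.166   0.1054] [-0.518  0.416 -0.748] [168. 166. 151.]
```

View pics/crop.png

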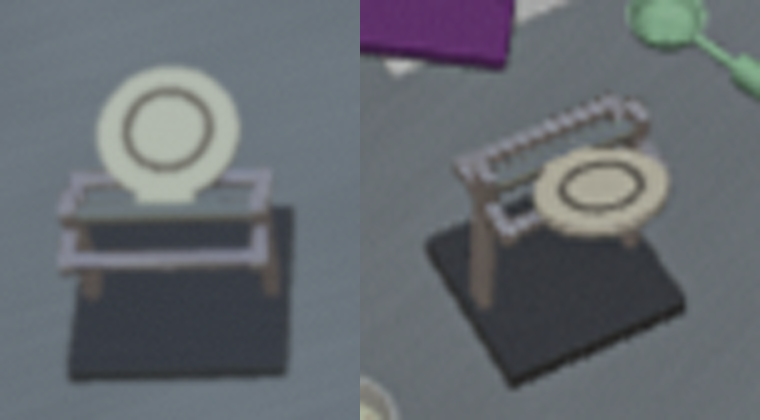

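The crop confirms it: an off-white round disc, ring face up, on a dark base with grey posts and bars, not purple. The pin is at about (0.560, -0.186, 0.085), yaw -0.34, paddle angle about 0.28. The disc centre and heights match the given sizes.

```bash
cat >> h.py <<'E'
from scipy.spatial.transform import Rotation as Ro
PIN=np.array([.560,-.186,.085]);YAW=-.34
EX=np.array([np.cos(YAW),np.sin(YAW),0]);EY=np.array([-np.sin(YAW),np.cos(YAW),0])
def target_R(al): # tool z = EX sin+down cos, tool y=-EY
    z=EX*np.sin(al)-np.array([0,0,1])*np.cos(al); y=-EY
    return Ro.from_matrix(np.stack([np.cross(y,z),y,z],1))
def row(x,z,al,ref=None):
    """x,z mm in the stand plane relative to pin; tilt deg -> pendant units from the pose in ref/current"""
    o=get_obs(); p=PIN+EX*x/1000+np.array([0,0,z/1000])
    d=(p-(o["tcp_pos"] if ref is None else ref[0]))/.025
    R0=Ro.from_rotvec(o["orientation"] if ref is None else ref[1])
    return d.round(2).tolist(),(np.degrees((target_R(np.radians(al))*R0.inv()).as_rotvec())/5).round(2).tolist()
def where():
    o=get_obs(); d=o["tcp_pos"]-PIN; z=Ro.from_rotvec(o["orientation"]).as_matrix()[:,2]
    print("t",round(o["clock"],2),"plane x,y,z",(np.array([d@EX,d@EY,d[2]])*1000).round(1),"tilt",np.degrees(np.arctan2(z@EX,-z[2])).round(1),"F",np.round(o["contact_force"],1),"w",o["grip_width"],"q",np.round(o["joints"],2))
E
python3 - <<'E'
from h import *
for a in [(-150,140,0),(-140,120,45),(-140,20,45),(-140,20,55)]: print(a,*row(*a))
E
```

```text
(-150, 140, 0) [9.5, 20.55, 1.26] [-0.02, -0.0, -7.01]
(-140, 120, 45) [9.88, 20.41, 0.46] [-0.33, -9.13, -6.65]
(-140, 20, 45) [9.88, 20.41, -3.54] [-0.33, -9.13, -6.65]
(-140, 20, 55) [9.88, 20.41, -3.54] [-0.4, -11.16, -6.47]
```

```bash
python3 -m pendant '{"translation":[[0.5,1,0.5],[1.2,2.6,1],[2.1,4.4,1.2],[3,6.2,1.2],[3.9,8,1.2],[4.8,9.9,1.2],[5.7,11.8,1.2],[6.6,13.6,1.2],[7.5,15.5,1],[8.4,17.4,0.8],[9.2,19,0.6],[9.9,20.4,0.5]],"delta_rot":[[0,0,-0.5],[0,0,-1.5],[0,0,-2.5],[0,0,-3.5],[0,-0.5,-4.5],[0,-1.5,-5.5],[0,-2.5,-6.2],[0,-3.5,-6.6],[-0.1,-4.7,-6.7],[-0.2,-6,-6.7],[-0.3,-7.5,-6.7],[-0.3,-9.1,-6.7]]}' 0; python3 -c "
from h import *
where()"
```

```text
clock: 1.6
tcp_pos: [0.4338, -0.1775, 0.23]
orientation: [2.861, -0.468, 0.943]
contact_force: [1.7, 0.1, 0.6]
grip_width: -0.0001
gripper_force: 0.0
t 1.6 plane x,y,z [-121.8  -34.1  145. ] tilt 36.4 F [1.7 0.1 0.6] w -0.00010869300524439248 q [ 1.12 -0.23 -0.75  2.43 -0.63  0.29 -1.01]
```

```bash
python3 -c "
from h import *
print(row(-100,80,35))"; python3 -m pendant '{"translation":[[0,0,0],[0,0,0],[0,0,0],[0,0,0]],"delta_rot":[[0,0,0],[0,0,0],[0,0,0],[0,0,0]]}'; python3 -c "
from h import *
where();print(row(-110,40,40))"
```

```text
([1.28, 0.99, -2.6], [0.01, 0.3, -0.21])
clock: 2.1
tcp_pos: [0.4332, -0.1796, 0.2299]
orientation: [2.863, -0.473, 0.941]
contact_force: [-0.1, 0.0, -0.3]
grip_width: 0.0001
gripper_force: 0.0
t 2.1 plane x,y,z [-121.7  -36.2  144.9] tilt 36.3 F [-0.1  0.  -0.3] w 9.791605419166921e-05 q [ 1.12 -0.23 -0.74  2.43 -0.62  0.29 -1.02]
([0.93, 1.21, -4.2], [-0.35, -0.67, -0.19])
```

```bash
python3 -m pendant '{"translation":[[0.3,0.3,-1],[0.6,0.6,-2],[0.9,0.9,-3],[1.1,1.2,-4],[1.1,1.2,-4.2],[1.1,1.2,-4.2]],"delta_rot":[[0,0,0],[0,0,0],[0,0,0],[0,0,0],[0,0,0],[0,0,0]]}'; python3 -c "
from h import *
where();print(row(-105,-10,35))"
```

```text
clock: 2.85
tcp_pos: [0.4545, -0.1505, 0.1789]
orientation: [2.891, -0.468, 0.902]
contact_force: [-0.5, 0.4, -0.0]
grip_width: -0.0002
gripper_force: 0.0
t 2.85 plane x,y,z [-111.3   -1.7   93.9] tilt 34.5 F [-0.5  0.4 -0. ] w -0.00023605086237641674 q [ 1.71 -0.14 -1.41  2.43 -0.78  0.17 -0.9 ]
([0.26, -0.02, -4.16], [-0.21, -0.03, -0.28])
```

Forward tilt is limited by the folded elbow. About 15° is enough if the finger rises along the rim's arc, so I'll reduce the tilt.

```bash
python3 -c "
from h import *
print(row(-110,90,15))"; python3 -m pendant '{"translation":[[0,0,0],[0,0,0],[0,0,0],[0,0,0],[0,0,0]],"delta_rot":[[0.2,1,0],[0.4,2,0],[0.6,3,0],[0.8,3.9,0],[0.8,3.9,0]]}'; python3 -c "
from h import *
where();print(row(-110,60,15))"
```

```text
([0.07, 0.05, -0.16], [1.08, 3.76, -0.24])
clock: 3.48
tcp_pos: [0.4563, -0.1507, 0.1792]
orientation: [3.019, -0.474, 0.384]
contact_force: [0.2, 1.1, -1.1]
grip_width: 0.0001
gripper_force: 0.0
t 3.48 plane x,y,z [-109.5   -1.3   94.2] tilt 14.7 F [ 0.2  1.1 -1.1] w 0.00014927831485607614 q [ 1.33  0.19 -1.26  2.16  0.41  0.71 -2.07]
([-0.0, 0.06, -1.37], [0.22, -0.14, -0.29])
```

```bash
python3 -m pendant '{"translation":[[0,0,-0.8],[0,0,-1.7],[0,0,-2.6],[0,0,-3.5],[0,0,-4.2],[0,0,-4.2]],"delta_rot":[[0.1,0,-0.1],[0.2,-0.1,-0.3],[0.2,-0.1,-0.3],[0.2,-0.1,-0.3],[0.2,-0.1,-0.3],[0.2,-0.1,-0.3]]}'
python3 - <<'E'
from h import *
where()
a,da,c=grab("scene");b,db,c2=grab("side")
cv2.imwrite("pics/c1.png",np.hstack([cv2.resize(a[130:280,130:280],(400,400)),cv2.resize(b[110:260,270:420],(400,400))])[...,::-1])
E
```

```text
clock: 4.22
tcp_pos: [0.4536, -0.1496, 0.0727]
orientation: [3.026, -0.518, 0.39]
contact_force: [0.6, 0.3, 0.4]
grip_width: 0.0002
gripper_force: 0.0
t 4.22 plane x,y,z [-112.5   -1.2  -12.3] tilt 14.7 F [0.6 0.3 0.4] w 0.00017864900459923624 q [ 1.01  0.36 -0.98  2.28  0.79  0.52 -2.47]
```

View pics/c1.png

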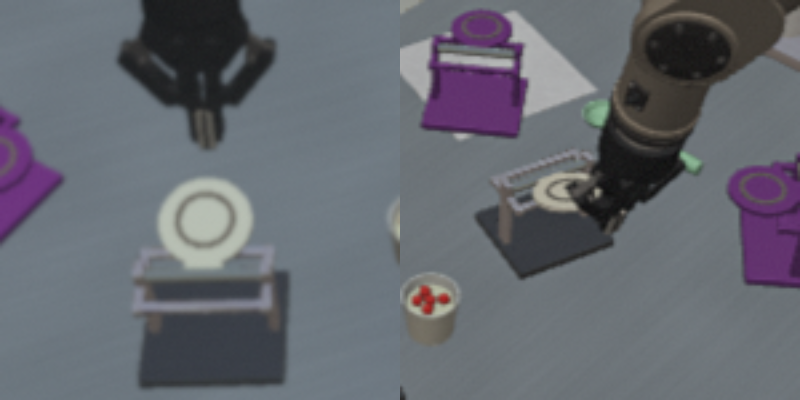

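The shut fingertips stand just in front of the disc and in line with it (scene crop 205,135 against disc 205,220). Nothing has been touched. Now forward to contact.

```bash
python3 -m pendant '{"translation":[[0.3,-0.1,0],[0.6,-0.2,0],[0.8,-0.28,0],[1,-0.35,0],[1.1,-0.4,0.1],[1.2,-0.43,0.3],[1.3,-0.47,0.5]],"delta_rot":[[0,0,0],[0,0,0],[0,0,0],[0,0,0],[0,0,0],[0,0,0],[0,0,0]]}'
python3 - <<'E'
from h import *
where()
E
```

```text
clock: 5.2
tcp_pos: [0.4868, -0.1628, 0.0867]
orientation: [3.024, -0.522, 0.394]
contact_force: [-0.3, -0.5, 0.0]
grip_width: 0.0001
gripper_force: 0.0
t 5.2 plane x,y,z [-76.7  -2.5   1.7] tilt 14.9 F [-0.3 -0.5  0. ] w 6.146986163633641e-05 q [ 1.01  0.4  -0.99  2.2   0.76  0.58 -2.43]
```

```bash
python3 -m pendant '{"translation":[[0.1,-0.03,0.2],[0.2,-0.07,0.4],[0.3,-0.1,0.6],[0.4,-0.14,0.8],[0.5,-0.18,1],[0.65,-0.23,1.15],[0.8,-0.28,1.3],[0.95,-0.34,1.45]],"delta_rot":[[0,0,0],[0,0,0],[0,0,0],[0,0,0],[0,0,0],[0,0,0],[0,0,0],[0,0,0]]}'
python3 - <<'E'
from h import *
where()
a,da,c=grab("scene");b,db,c2=grab("side")
cv2.imwrite("pics/c2.png",np.hstack([cv2.resize(a[130:280,130:280],(400,400)),cv2.resize(b[110:260,270:420],(400,400))])[...,::-1])
E
```

```text
clock: 6.2
tcp_pos: [0.5107, -0.1714, 0.1227]
orientation: [3.024, -0.522, 0.394]
contact_force: [-0.3, -0.0, -0.9]
grip_width: 0.0001
gripper_force: 0.0
t 6.2 plane x,y,z [-51.4  -2.6  37.7] tilt 14.9 F [-0.3 -0.  -0.9] w 6.844034576727737e-05 q [ 1.06  0.39 -1.04  2.12  0.68  0.67 -2.32]
```

View pics/c2.png

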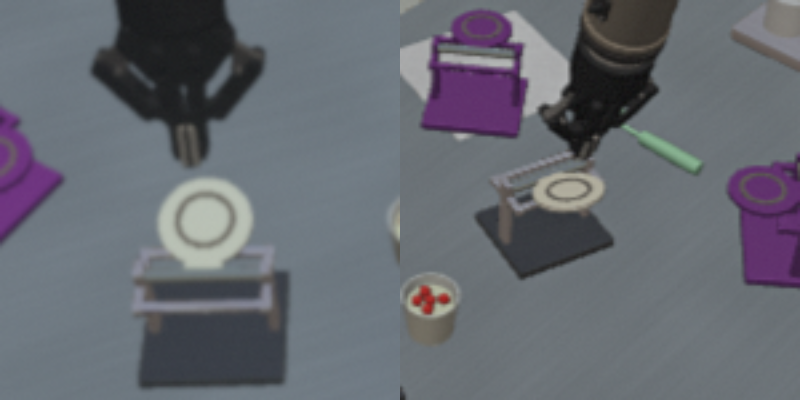

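The paddle has not moved, and the tip seems to stand above and before the rim. I'll check the rim and tip against the pixels.

Run:
```python
from h import *
for n in ("scene","side"):
    a,d,c=grab(n); P=cloud(d,c)
    o=get_obs(); K=np.array(c["K"])
    pr=lambda p: cv2.projectPoints(np.array(p,float).reshape(-1,3),np.array(c["rvec"],float),np.array(c["tvec"],float),K,None)[0].reshape(-1,2).round(1).tolist()
    rim=PIN-EX*.0797+np.array([0,0,.023]); cen=PIN-EX*.0432+np.array([0,0,.0127])
    print(n,"tcp",pr(o["tcp_pos"]),"rim",pr(rim),"cen",pr(cen),"pin",pr(PIN),"base corners",pr([PIN*[1,1,0]+EX*i*.055+EY*j*.06+[0,0,.012] for i in(-1,1) for j in (-1,1)]))
    # white paddle contour in pixels
    x0,y0,x1,y1=(180,190,240,235) if n=="scene" else (300,160,370,200)
    m=np.zeros(a.shape[:2],np.uint8); h=cv2.cvtColor(a,cv2.COLOR_RGB2HSV)
    m[y0:y1,x0:x1]=((a.min(-1)>140)&(h[...,0]<50))[y0:y1,x0:x1]
    cs=cv2.findContours(m,0,1)[0]; k=max(cs,key=cv2.contourArea); print("  disc box",cv2.boundingRect(k))
    q=P[m>0]; print("  disc pts mean",q.mean(0).round(4), "plane",(np.array([(q-PIN)@EX,(q-PIN)@EY]).T*1000).min(0).round(),"z",q[:,2].min().round(3),q[:,2].max().round(3))
    # dark/grey finger tip: lowest gripper points
    D=P-PIN; X=D@EX;Y=D@EY; g=(P[...,2]>.118)&(abs(Y)<.04)&(X<-.02)&(X>-.09)&(P[...,2]<.16)&(a.max(-1)<150)
    q=P[g]; 
    if len(q): i=q[:,2].argsort()[:15]; print("  low gripper pts",q[i].mean(0).round(4),"plane",(X[g][i].mean()*1000).round(1),(Y[g][i].mean()*1000).round(1), "n",g.sum())
```

```text
scene tcp [[204.4, 204.5]] rim [[207.6, 198.4]] cen [[206.9, 214.6]] pin [[206.2, 234.5]] base corners [[186.3, 233.0], [238.0, 232.0], [180.9, 275.0], [236.4, 273.7]]
  disc box (191, 199, 33, 31)
  disc pts mean [ 0.5245 -0.1725  0.1048] plane [-95. -53.] z -0.0 0.828
side tcp [[335.1, 175.7]] rim [[339.1, 185.9]] cen [[332.2, 180.7]] pin [[324.3, 175.0]] base corners [[349.8, 198.5], [314.3, 211.5], [331.1, 176.3], [296.7, 188.2]]
  disc box (320, 175, 26, 13)
  disc pts mean [ 0.5127 -0.1651  0.1061] plane [-922.  -49.] z 0.08 1.051
  low gripper pts [ 0.4949 -0.1637  0.1585] plane -68.8 -0.7 n 3
```

Run:
```python
from h import *
ims=[]
for n,(x,y) in (("scene",(165,150)),("side",(295,130))):
    a,d,c=grab(n); np.savez(n+".npz",a=a,d=d,P=cloud(d,c)); ims.append(cv2.resize(a[y:y+75,x:x+75],(400,400),interpolation=cv2.INTER_NEAREST))
cv2.imwrite("pics/c3.png",np.hstack(ims)[...,::-1])
where()
```

```text
t 6.5 plane x,y,z [-51.9  -2.7  37.3] tilt 14.9 F [-0.2  0.1 -0.4] w -0.00017838574001273323 q [ 1.06  0.39 -1.04  2.12  0.68  0.67 -2.32]
```

View pics/c3.png

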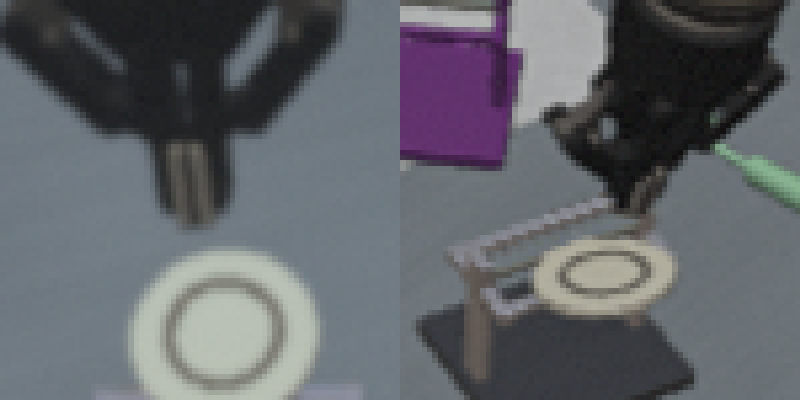

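Run:
```python
from h import *
def PM(n):
    c=calibration(n);R=cv2.Rodrigues(np.array(c["rvec"],float))[0];return np.array(c["K"])@np.c_[R,np.array(c["tvec"],float).reshape(3,1)]
def tri(p,q):
    X=cv2.triangulatePoints(PM("scene"),PM("side"),np.array(p,float).reshape(2,1),np.array(q,float).reshape(2,1));X=(X[:3]/X[3]).ravel();r=[(PM(n)@np.r_[X,1]) for n in("scene","side")];print([(v[:2]/v[2]).round(1).tolist() for v in r]);return X
for p,q in (((201.6,192),(339,169.5)),((206.5,214),(332.5,181))):
    X=tri(p,q);D=X-PIN;print(X.round(4),"plane",(np.array([D@EX,D@EY,D[2]])*1000).round(1))
T=get_obs();D=tri((201.6,192),(339,169.5))-T["tcp_pos"];print("tool frame",(Ro.from_rotvec(T["orientation"]).inv().apply(D)*1000).round(1))
P=np.load("scene.npz")["P"];print("depth at tip pad",P[188:193,201].round(4).tolist())
```

```text
[[201.3, 191.9], [338.8, 169.6]]
[ 0.4996 -0.1709  0.1515] plane [-62.   -5.9  66.5]
[[206.7, 214.1], [332.6, 181.0]]
[ 0.5178 -0.1718  0.0977] plane [-44.5  -0.6  12.7]
[[201.3, 191.9], [338.8, 169.6]]
tool frame [ -2.3   3.4 -30.8]
depth at tip pad [[0.5069, -0.1705, 0.1718], [0.5094, -0.1711, 0.1717], [0.5101, -0.1716, 0.1696], [0.5092, -0.172, 0.1655], [0.3695, -0.16, 0.0006]]
```

The visible tip triangulates about 30 mm behind the reported TCP, so it slid over the rim, and the disc still measures at its place. I'll back off, go 30 mm lower and try again.

```bash
python3 -m pendant '{"translation":[[-0.8,0.35,0],[-1.6,0.7,0],[-2.4,1.05,0],[-2.4,1.05,-0.9],[-2.4,1.05,-1.8],[-2.4,1.05,-2.6],[-2.4,1.05,-3.3],[-2.4,1.05,-3.3]],"delta_rot":[[0,0,0],[0,0,0],[0,0,0],[0,0,0],[0,0,0],[0,0,0],[0,0,0],[0,0,0]]}' && python3 -m pendant '{"translation":[[0.3,-0.1,0],[0.6,-0.21,0],[0.9,-0.32,0],[1.2,-0.42,0],[1.4,-0.49,0],[1.4,-0.49,0]],"delta_rot":[[0,0,0],[0,0,0],[0,0,0],[0,0,0],[0,0,0],[0,0,0]]}'
python3 - <<'E'
from h import *
where()
E
```

```text
clock: 7.5
tcp_pos: [0.4495, -0.1445, 0.039]
orientation: [3.025, -0.521, 0.39]
contact_force: [0.5, -0.2, 0.3]
grip_width: 0.0001
gripper_force: 0.0
clock: 8.25
tcp_pos: [0.4855, -0.1573, 0.0399]
orientation: [3.024, -0.523, 0.393]
contact_force: [-0.9, -0.7, 0.3]
grip_width: 0.0001
gripper_force: 0.0
t 8.25 plane x,y,z [-79.8   2.2 -45.1] tilt 14.9 F [-0.9 -0.7  0.3] w 0.00010240119676680901 q [ 0.89  0.46 -0.86  2.24  0.94  0.51 -2.61]
```

```bash
python3 -m pendant '{"translation":[[0.25,-0.09,0],[0.45,-0.16,0.15],[0.55,-0.2,0.4],[0.68,-0.24,0.65],[0.83,-0.29,0.95],[1.0,-0.36,1.2],[1.2,-0.43,1.4],[1.4,-0.5,1.55]],"delta_rot":[[0,0,0],[0,0,0],[0,0,0],[0,0,0],[0,0,0],[0,0,0],[0,0,0],[0,0,0]]}'
python3 - <<'E'
from h import *
where()
ims=[]
for n,(x,y) in (("scene",(165,150)),("side",(270,120))):
    a,d,c=grab(n); ims.append(cv2.resize(a[y:y+110,x:x+110],(400,400)))
cv2.imwrite("pics/c4.png",np.hstack(ims)[...,::-1])
E
```

```text
clock: 9.25
tcp_pos: [0.5208, -0.17, 0.079]
orientation: [3.023, -0.522, 0.394]
contact_force: [-0.7, -0.3, 0.4]
grip_width: -0.0001
gripper_force: 0.4
t 9.25 plane x,y,z [-42.3   2.   -6. ] tilt 14.9 F [-0.7 -0.3  0.4] w -6.810430090674727e-05 q [ 0.95  0.46 -0.94  2.13  0.81  0.61 -2.45]
```

View pics/c4.png

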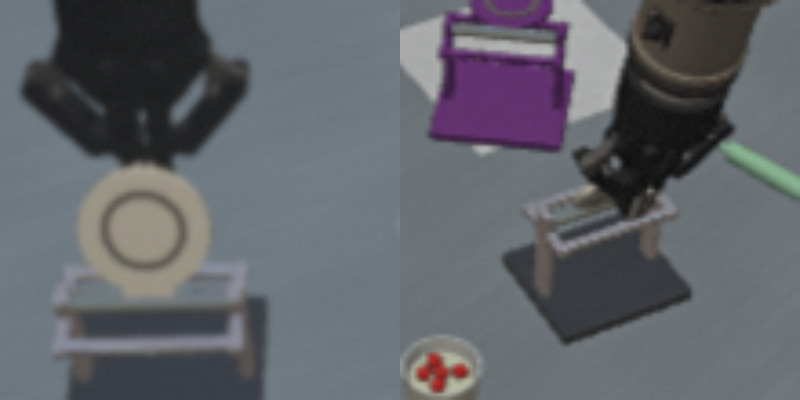

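The paddle is rising on the fingers (rim near scene crop 145,165, about 50° by the geometry), and the stand is in place. I'll keep following the arc past upright.

```bash
python3 -m pendant '{"translation":[[0.35,-0.12,0.35],[0.7,-0.25,0.7],[1.05,-0.37,1],[1.4,-0.5,1.25],[1.7,-0.6,1.35],[2,-0.71,1.4],[2.3,-0.82,1.4],[2.6,-0.92,1.35],[2.9,-1.03,1.25],[2.9,-1.03,1.25]],"delta_rot":[[0,0,0],[0,0,0],[0,0,0],[0,0,0],[0,0,0],[0,0,0],[0,0,0],[0,0,0],[0,0,0],[0,0,0]]}'
python3 - <<'E'
from h import *
where()
ims=[]
for n,(x,y) in (("scene",(155,160)),("side",(270,120))):
    a,d,c=grab(n); ims.append(cv2.resize(a[y:y+110,x:x+110],(400,400)))
cv2.imwrite("pics/c5.png",np.hstack(ims)[...,::-1])
E
```

```text
clock: 10.6
tcp_pos: [0.5935, -0.1956, 0.1098]
orientation: [3.024, -0.523, 0.394]
contact_force: [-0.4, -0.2, 0.3]
grip_width: -0.0005
gripper_force: 0.0
t 10.6 plane x,y,z [34.8  2.1 24.8] tilt 14.9 F [-0.4 -0.2  0.3] w -0.0005307797055804606 q [ 0.93  0.54 -0.95  1.94  0.77  0.74 -2.35]
```

View pics/c5.png

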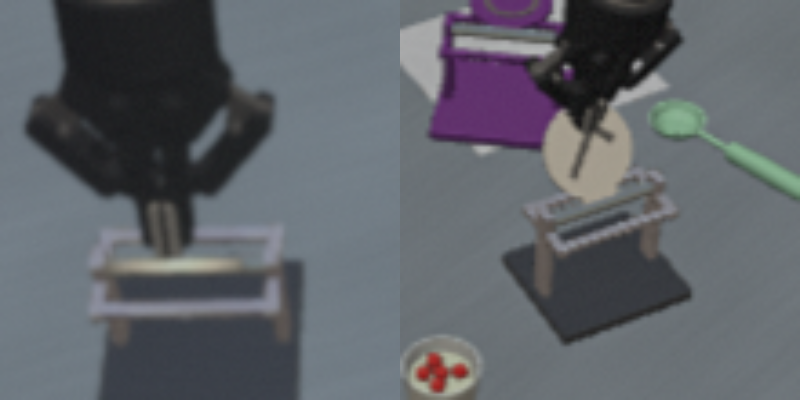

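The paddle is past upright: it is edge-on in the scene view, and its tick face shows in the side view at crop (590,150). The stand has not moved. Next, push it down onto the far stop.

```bash
python3 -m pendant '{"translation":[[0.25,-0.09,-0.2],[0.5,-0.18,-0.45],[0.72,-0.25,-0.76],[0.85,-0.3,-1.05],[0.95,-0.34,-1.35],[1.05,-0.37,-1.6],[1.1,-0.39,-1.8],[1.1,-0.39,-1.8]],"delta_rot":[[0,0,0],[0,0,0],[0,0,0],[0,0,0],[0,0,0],[0,0,0],[0,0,0],[0,0,0]]}'
python3 - <<'E'
from h import *
where()
ims=[]
for n,(x,y) in (("scene",(155,180)),("side",(270,110))):
    a,d,c=grab(n); ims.append(cv2.resize(a[y:y+110,x:x+110],(400,400)))
cv2.imwrite("pics/c6.png",np.hstack(ims)[...,::-1])
E
```

```text
clock: 11.7
tcp_pos: [0.6201, -0.2052, 0.0645]
orientation: [3.024, -0.522, 0.393]
contact_force: [-0.9, 0.7, 0.7]
grip_width: -0.0002
gripper_force: 0.0
t 11.7 plane x,y,z [ 63.1   1.9 -20.5] tilt 14.8 F [-0.9  0.7  0.7] w -0.00019764135166236327 q [ 0.86  0.63 -0.87  1.91  0.86  0.71 -2.41]
```

View pics/c6.png

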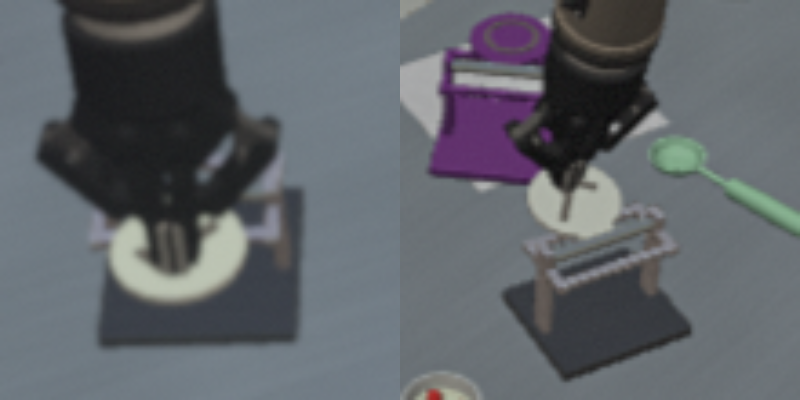

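Nearly down, with the tick face up. Small pushes while watching the force.

```bash
python3 -m pendant '{"translation":[[0,0,-0.08],[0,0,-0.16],[0,0,-0.24],[0,0,-0.24]],"delta_rot":[[0,0,0],[0,0,0],[0,0,0],[0,0,0]]}' | grep force;  python3 - <<'E'
from h import *
where()
a,d,c=grab("side");P=cloud(d,c);D=P-PIN;X=D@EX;Y=D@EY
m=(X>.02)&(X<.09)&(abs(Y)<.04)&(abs(D[...,2])<.05)&(a.min(-1)>120)
q=np.c_[X[m],D[...,2][m]];f=np.polyfit(q[:,0],q[:,1],1);r=q[:,1]-np.polyval(f,q[:,0]);k=abs(r)<.005;f=np.polyfit(q[k,0],q[k,1],1)
print(m.sum(),k.sum(),f,"angle",np.pi-np.arctan(f[0]))
E
```

```text
contact_force: [0.2, 0.0, -0.5]
gripper_force: 0.0
t 12.3 plane x,y,z [ 63.3   1.9 -26.2] tilt 14.9 F [ 0.2  0.  -0.5] w 0.00046370072623082124 q [ 0.85  0.63 -0.86  1.91  0.87  0.7  -2.42]
213 202 [0.08001275 0.00420895] angle 3.0617500002828075
```

```bash
for i in 1 2; do python3 -m pendant '{"translation":[[0,0,-0.06],[0,0,-0.12],[0,0,-0.12]],"delta_rot":[[0,0,0],[0,0,0],[0,0,0]]}' | egrep "tcp|contact"; done
```

```text
tcp_pos: [0.6204, -0.2053, 0.0559]
contact_force: [-0.1, 0.3, 0.6]
tcp_pos: [0.6206, -0.2053, 0.0539]
contact_force: [-3.5, 0.0, 8.4]
```

It is on the stop (8 N). Lift straight off, clear everything and check.

```bash
python3 -m pendant '{"translation":[[0,0,0.2],[0,0,0.8],[0,0,1.8],[0,0,3],[0,0,4],[-0.5,0,5],[-1.5,0.3,5.5],[-2.5,0.6,5.5],[-3.5,1,5.5],[-4.5,1.3,5.5],[-4.5,1.3,5.5],[-4.5,1.3,5.5]],"delta_rot":[[0,0,0],[0,0,0],[0,0,0],[0,0,0],[0,0,0],[0,0,0],[0,0,0],[0,0,0],[0,0,0],[0,0,0],[0,0,0],[0,0,0]]}' | egrep "clock|tcp|contact"
python3 - <<'E'
from h import *
s=np.load("s.npz");ims=[]
for n,k,(x,y) in (("scene","a",(150,150)),("side","b",(260,110))):
    a,d,c=grab(n);P=cloud(d,c);D=P-PIN;X=D@EX;Y=D@EY
    m=(X>.035)&(X<.08)&(abs(Y)<.03)&(abs(D[...,2])<.05)&(a.min(-1)>120)
    q=np.c_[X[m],D[...,2][m]];f=np.polyfit(q[:,0],q[:,1],1);print(n,m.sum(),f,"angle",np.pi-np.arctan(f[0]),"mean z",q[:,1].mean())
    b=(P[...,2]>.005)&(P[...,2]<.02)&(a.max(-1)<75)&(abs(X)<.09)&(abs(Y)<.09); print("base",cv2.minAreaRect(P[b][:,:2].astype(np.float32)*1000))
    ims.append(cv2.resize(a[y:y+140,x:x+140],(400,400)))
cv2.imwrite("pics/c7.png",np.hstack(ims)[...,::-1])
E
```

```text
clock: 14.6
tcp_pos: [0.5088, -0.1732, 0.1913]
contact_force: [-0.3, 0.2, 1.0]
scene 461 [-0.01533618  0.00502347] angle 3.156927632120299 mean z 0.004155234304526417
base ((560.4505615234375, -186.48306274414062), (115.31494140625, 103.04660034179688), 71.91809844970703)
side 145 [-0.03949455  0.00609021] angle 3.1810666885622365 mean z 0.003896876255171479
base ((555.0930786132812, -181.41885375976562), (119.94085693359375, 114.54119873046875), 69.60050964355469)
```

View pics/c7.png

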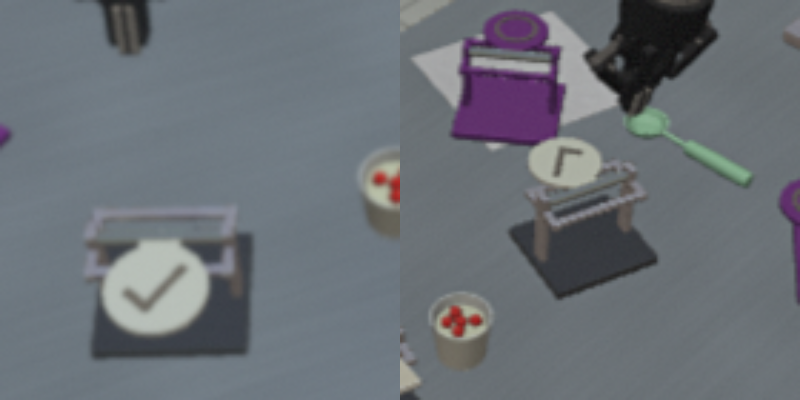

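The paddle lies level on the far stop with the tick up (scene crop 155,288). The measured angle is about 3.14, the base has moved less than 2 mm in the scene view, and the gripper is clear.

```bash
python3 -c "
from bench import hand_in
print(hand_in())"
```

```text
the job is handed in; nothing more can be done
None
```

I pushed the round paddle over onto its far stop, tick face up, and let go; its stand hasn't visibly moved, nothing else was touched as far as I could tell, and the job is handed in (result not shown to me).

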